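# Show a trainee the cap check by pointing

## Robot

A 6-joint arm with a two-finger parallel gripper is mounted at the origin on the work surface; the furniture and walls round the work are solid. World frame = base frame: x ahead of the robot, y to its left, z up, the work surface at z = 0. Lengths are in m, angles in rad, forces in N, time in s.
With the tool pointing down it reaches from about 0.35 to 0.85 m from the base axis. Payload 8.1 kg.
Tool frame: the origin (TCP) lies between the finger pads, 19 mm behind the fingertips; this is the grasp point; z points along the fingers, y is the line along which they close (so a half turn about z gives the same grasp; the last joint's range is limited). The gripper opens to 93 mm and grips with 3 to 60 N. Pads are 15 mm wide; open, the fingers measure 128 mm over their backs; the gripper's body (75 mm by 188 mm) begins 65 mm behind the grasp point.
Start: joints at [-1.274, 0.13, 1.488, -0, 1.523, -0.085], TCP at [0.224, -0.557, 0.237] pointing down, gripper open.
Joint ranges: [-2.96, 2.96], [-0.89, 2.26], [0.02, 2.5], [-1.34, 4.48], [0, 2.73], [-2.66, 2.66]. Speed limits (rad/s): [2.39, 2.39, 2.79, 3.14, 3.14, 3.14].

## Interface

Orientations are given as a rotation vector (axis times angle).
In Python, from plant import monitor, eyes, ticket gives the robot as it stands.
- The arm moves only by the tool arm_command, never from a script. Its argument "deltas" is a list that holds one entry, the list of rows, each a list of 6 numbers: the shift along the world's x, y, z in cm, then the turn, a rotation vector about the world's x, y, z in degrees. In form: [[[tx, ty, tz, rx, ry, rz], ...]]. A call has 1 to 12 rows; each row shifts and turns the commanded pose from where the row before left it; what a row does not reach is not made up. A row lasts 1/12 s, in which the tool goes at most 41.7 mm and 7.16 degrees, less where a joint would pass 70% of its speed; a pose out of reach is approached as far as the arm can. A call is refused whole if a number of a shift passes 4.17 or a number of a turn 7.16, either way. A call with a gripper value outside its range is refused whole. "gripper" is the opening, from -1 (shut) to 1 (fully open), set as the call begins (left out, the last holds). The fingers move at their own pace and stop on an object; "squeeze" is the grip in N (left out, the last holds). Time passes only in rows, so rows that do not move let the fingers close. It gives the time, the measured TCP pose, the force, the opening and the grip force at its end, in the units of the state.
- monitor.read_state(): the state, without advancing time (a new reading comes with each control period).
- eyes.read_camera(name): name is "side" or "top" or "wrist"; returns the picture (420x560x3 uint8, blue, green, red); there is no depth.
- eyes.camera_model(name): a dict with "fx", "fy", "cx", "cy" (pixels), "k1" (the pictures are not rectified: a ray, as slopes to the right and down, at radius r is drawn at 1 + k1 r^2 times it, then the intrinsics apply), "rvec" (rotation vector, rad) and "tvec" (3), from world to camera coordinates, as OpenCV has them. Camera axes: x right, y down, z forward; pixel columns grow to the right and rows downward; lengths in m; the calibration is good to about 2 mm. A picture is of the moment at which its call begins: read the wrist's pose just before it. camera_model takes no time and is no camera call; for the wrist camera it gives the pose at the moment of the call.
- ticket.close_job(): hands the job in; it is judged then, once.
The state is a dict: "t": time; "q": joint angles; "dq": joint speeds; "joint_torque": joint torques, N m; "tool_pos": TCP position; "orientation": TCP orientation; "force": force on the tool from outside, world axes, zero at the start; "wrist_torque": the same for the moment, N m; "opening": finger opening in m; "gripper_force": force on a finger pad.
Only numpy, scipy, OpenCV 4.12 (cv2) and the standard library are available. Lean on these libraries where they do the work, as an engineer would, in place of code of your own. Each camera call takes 0.05 s, during which the arm holds its last target. There are 200 camera calls.

## Task

Show the trainee how the odd cap is checked by pointing with the fingertips straight down: first at the one blue cap, then at the plug gauge it must be tried on, and last at the middle of the blue tray where it goes afterwards, each time bringing the fingertips to about 2 cm above it and dwelling there for two seconds. Then raise the hand well clear, at least 20 cm above the bench. Touch and move nothing at all, and do not dip down over any of the white caps lying round the blue one.

Things in the scene. Friction and masses are not known exactly. Their poses are not given: they have to be found in the camera images.
- blue_cap: the only blue bottle cap, round, 31 mm across and 12 mm high, lying open side up and loose among four white ones. Origin at the centre of its underside, z up; its rim is 12 mm above the origin. The caps' centres lie at least 40 mm apart. To point at this or the other things, the shut fingertips are centred over the thing, tool axis vertical.
- white_cap_1: white bottle cap like the blue one, 31 mm across and 12 mm high, loose, open side up; one of the four lying with the blue cap to the right of the vice, a bystander. Origin at the centre of its underside, z up.
- white_cap_2: white bottle cap like the blue one, 31 mm across and 12 mm high, loose, closed side up; one of the four lying with the blue cap to the right of the vice, a bystander. Origin at the centre of its underside, z up.
- white_cap_3: white bottle cap like the blue one, 31 mm across and 12 mm high, loose, closed side up; one of the four lying with the blue cap to the right of the vice, a bystander. Origin at the centre of its underside, z up.
- white_cap_4: white bottle cap like the blue one, 31 mm across and 12 mm high, loose, open side up; one of the four lying with the blue cap to the right of the vice, a bystander. Origin at the centre of its underside, z up.
- gauge: plug gauge, a grey metal spindle with a thick round end above and below, 28 mm across and 83 mm tall, standing upright and loose; easily knocked over. Origin at the centre of its underside, z up, top face 83 mm above it. It stands either beyond the blue bench vice, towards its left, or to the right of the loose caps; the tray has the other of the two places.
- tray: open blue rectangular tray holding white caps (one piece, the caps in it do not come out), 91 x 125 mm and 36 mm high, loose on the bench. Origin at the centre of its underside, x along the 91 mm side, y along the 125 mm side, z up, rim 36 mm above the origin.
- oil_bottle: small brown dropper bottle with a black top, 33 mm across and 102 mm tall, standing loose to the right and far side; a bystander. Origin at the centre of its underside.
- tape_measure: yellow tape measure, 36 x 83 x 66 mm high, loose, standing beyond the blue vice, to its right; a bystander. Origin at the centre of its underside.
Not all that is in view belongs to the job. What is shaped like the gauge but purple or yellow is not meant.

How it is judged:
On the way, in this order (a step that is already met when the one before it is completed fails the run):
1. point down at the blue cap from just above it and dwell (horizontal distance between the grasp point and blue_cap below 0.02 m and z of the grasp point in the frame of blue_cap between 0.017 and 0.08 m and angle between the grasp point's own z axis and vertical above 2.74 rad), for 1.5 s.
2. then point at the top of the plug gauge and dwell (horizontal distance between the grasp point and gauge below 0.02 m and z of the grasp point in the frame of gauge between 0.088 and 0.15 m and angle between the grasp point's own z axis and vertical above 2.74 rad), for 1.5 s.
3. then point at the middle of the blue tray and dwell (horizontal distance between the grasp point and tray below 0.03 m and z of the grasp point in the frame of tray between 0.041 and 0.105 m and angle between the grasp point's own z axis and vertical above 2.74 rad), for 1.5 s.
At the end, for the whole second after the job is handed in: After the three pointings in order (TCP within 20 mm sideways of cap and gauge, 30 mm of the tray, tips up to 45 mm above, 1.5 s each), the TCP is over 0.18 m up, and all caps, gauge, tray, bottle and tape measure rest within 6 mm of their starts, gauge and bottle upright (height (world z) of the grasp point above 0.18 m and distance of each of blue_cap, white_cap_1, white_cap_2, white_cap_3, white_cap_4, gauge, tray, oil_bottle, tape_measure from where it was at the start of the episode below 0.006 m and linear speed of each of blue_cap, white_cap_1, white_cap_2, white_cap_3, white_cap_4, gauge, tray, oil_bottle, tape_measure below 0.02 m/s and angle between each of gauge, oil_bottle's own z axis and vertical below 0.1 rad); the robot touches nothing.
It fails at once if the robot touches something (contact force between any of the fingers, the arm and anything else above 0.5 N).
It fails at once if something on the bench is shifted more than 6 mm or lifted (distance of any of blue_cap, white_cap_1, white_cap_2, white_cap_3, white_cap_4, gauge, tray, oil_bottle, tape_measure from where it was at the start of the episode above 0.006 m).
It fails at once if the fingertips dip down over one of the loose white caps ((horizontal distance between the grasp point and white_cap_1 below 0.018 m and z of the grasp point in the frame of white_cap_1 below 0.08 m) or (horizontal distance between the grasp point and white_cap_2 below 0.018 m and z of the grasp point in the frame of white_cap_2 below 0.08 m) or (horizontal distance between the grasp point and white_cap_3 below 0.018 m and z of the grasp point in the frame of white_cap_3 below 0.08 m) or (horizontal distance between the grasp point and white_cap_4 below 0.018 m and z of the grasp point in the frame of white_cap_4 below 0.08 m)).
It also fails if it takes over 61 s, if anything falls off the work surface, if the arm or the gripper's body presses on something with over 40 N, if the wrist force passes 120 N, or if a joint passes its speed limit or range.

## Working session

There is one attempt and no reset: what is moved stays moved. The work goes in short steps, Python scripts to look and compute and a tool call to move; the robot and the scene stay as the last step left them, time stands still between calls to the robot, and variables do not carry over. Pictures are saved under pics/ and viewed, at most 10 in all, crops included, and the job is handed in when it is done.

Besides the shell and the picture viewer there is one more tool, called after "Request:" as a command line: name --argument value ..., lists and objects as JSON in quotes. arm_command: Moves the arm, as the interface text tells. Its arguments: {"type":"object","properties":{"deltas":{"type":"array"},"gripper":{"type":"number"},"squeeze":{"type":"number"}},"required":["deltas"]}

```bash
mkdir -p pics; cat > h.py <<'E'
import cv2, numpy as np
from plant import monitor, eyes, ticket
def cam(n):
    m=eyes.camera_model(n); R=cv2.Rodrigues(np.array(m["rvec"],float))[0]; return m,R,np.array(m["tvec"],float).ravel()
def pix2w(n,u,v,z):
    m,R,t=cam(n)
    K=np.array([[m["fx"],0,m["cx"]],[0,m["fy"],m["cy"]],[0,0,1]])
    xd=np.array([(u-m["cx"])/m["fx"],(v-m["cy"])/m["fy"]]); x=xd.copy()
    for _ in range(50): x=xd/(1+m["k1"]*(x@x))
    d=R.T@np.r_[x,1]; c=-R.T@t
    return c+d*(z-c[2])/d[2]
def w2pix(n,p):
    m,R,t=cam(n); q=R@np.array(p,float)+t; x=q[:2]/q[2]; x=x*(1+m["k1"]*(x@x))
    return np.array([x[0]*m["fx"]+m["cx"],x[1]*m["fy"]+m["cy"]])
E
python3 - <<'E'
from h import *
for n in("top","side","wrist"):
    cv2.imwrite(f"pics/{n}0.png",eyes.read_camera(n))
    m,R,t=cam(n); print(n,-R.T@t,R[2])
s=monitor.read_state(); print(s["t"],s["tool_pos"],s["orientation"],s["opening"])
E
```

```text
top [ 0.36920379 -0.01453692  0.90146301] [ 0.18100905  0.00103748 -0.98348088]
side [-0.27577982  0.68382269  0.58940429] [ 0.66950949 -0.59105496 -0.44990119]
wrist [ 0.29618561 -0.52868398  0.38334395] [-0.25946008 -0.10236107 -0.96031384]
0.15 [ 0.22346287 -0.55641185  0.23664431] [-3.08318377e+00 -5.95821546e-01  2.04682020e-04] 0.09263619431136903
```

View pics/top0.png

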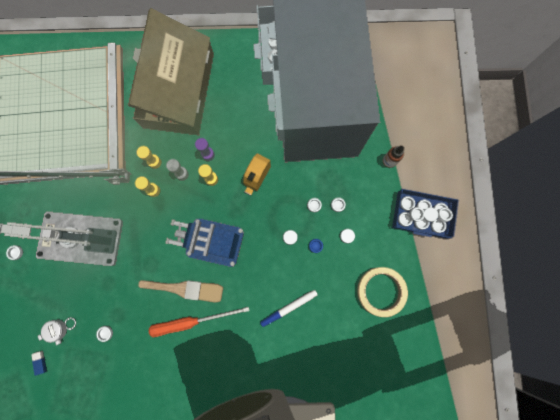

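View pics/side0.png

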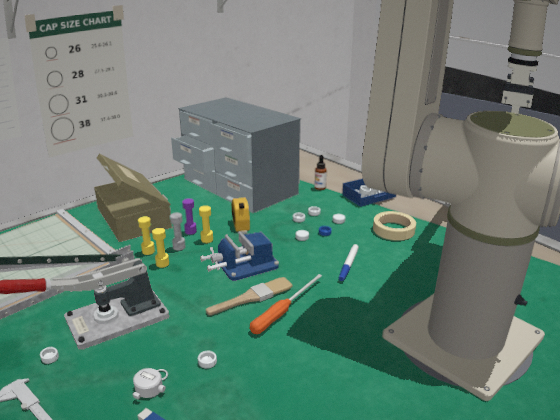

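View pics/wrist0.png

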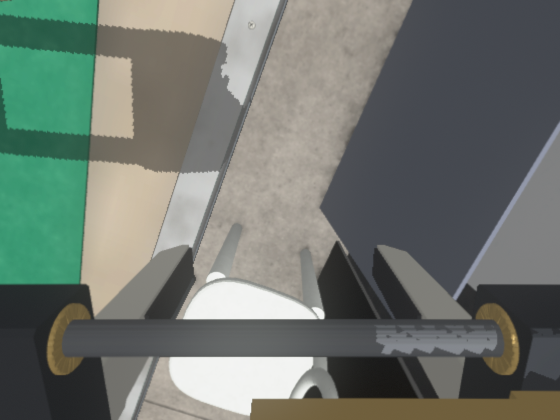

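The top view shows the blue cap at about (315,246), with white caps at (290,237), (348,236), (315,205) and (338,205). The tray is at (425,214). The grey gauge is near (177,170), between yellow ones at (148,155), (147,186) and (207,175) and a purple one at (205,150). The side view agrees, with the gauge at (178,230). The wrist view shows nothing of use.

```bash
python3 - <<'E'
from h import *
im=cv2.imread("pics/top0.png"); s=cv2.imread("pics/side0.png")
a=cv2.resize(im[130:210,120:230],None,fx=7,fy=7,interpolation=cv2.INTER_CUBIC)[:,:400*2]
cv2.imwrite("pics/c1.png",a)
b=cv2.resize(s[190:275,130:250],None,fx=6.5,fy=6.5,interpolation=cv2.INTER_CUBIC); cv2.imwrite("pics/c2.png",b)
hsv=cv2.cvtColor(im,cv2.COLOR_BGR2HSV)
def cen(mask,x0,y0,x1,y1):
    ys,xs=np.nonzero(mask[y0:y1,x0:x1]); return xs.mean()+x0,ys.mean()+y0,len(xs)
blue=cv2.inRange(hsv,(105,120,50),(130,255,255))
u,v,n=cen(blue,302,232,330,260); print("blue",u,v,n,pix2w("top",u,v,.008))
w=cv2.inRange(hsv,(0,0,140),(180,70,255))
for x,y in((290,237),(348,236),(315,205),(338,205)):
    u,v,n=cen(w,x-11,y-11,x+12,y+12); print("white",u,v,n,pix2w("top",u,v,.01))
d=cv2.inRange(hsv,(105,80,20),(135,255,255)); c=max(cv2.findContours(d[180:250,380:470],0,2)[0],key=cv2.contourArea)+[380,180]
r=cv2.minAreaRect(c); print("tray",r,pix2w("top",*r[0],.036), [pix2w("top",*p,.036)[:2].round(3) for p in cv2.boxPoints(r)])
for x,y in((395,155),(256,165)): print(pix2w("top",x,y,.09))
E
```

```text
blue 315.45454545454544 245.48951048951048 143 [ 0.43340671 -0.08208081  0.008     ]
white 289.95454545454544 236.9090909090909 176 [ 0.45329398 -0.02665778  0.01      ]
white 347.4823529411765 235.52941176470588 170 [ 0.45346409 -0.15300403  0.01      ]
white 314.2704402515723 204.45911949685535 159 [ 0.52436572 -0.08261258  0.01      ]
white 338.3536585365854 203.9939024390244 164 [ 0.52418315 -0.13625413  0.01      ]
tray ((425.28863525390625, 214.19798278808594), (60.76693344116211, 41.53469467163086), 10.007980346679688) [ 0.4930927  -0.31849466  0.036     ] [array([ 0.462, -0.244]), array([ 0.551, -0.266]), array([ 0.525, -0.394]), array([ 0.437, -0.37 ])]
[ 0.61058715 -0.24743589  0.09      ]
[0.5959236  0.04081643 0.09      ]
```

View pics/c1.png

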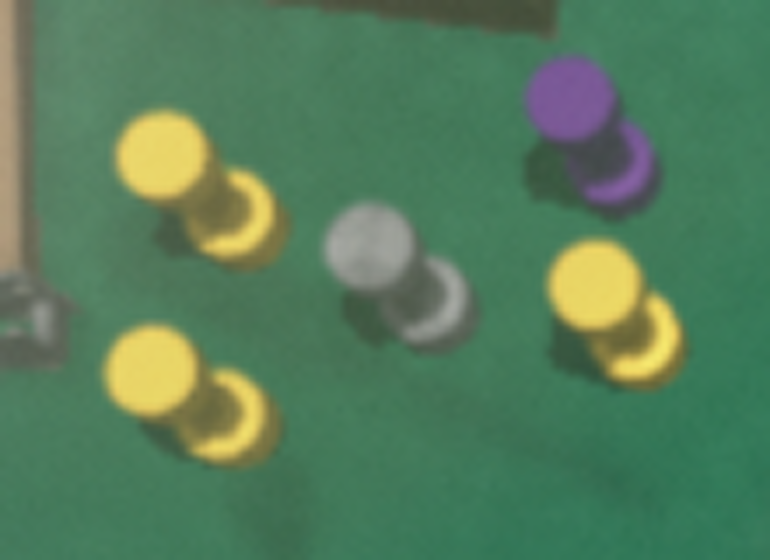

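View pics/c2.png

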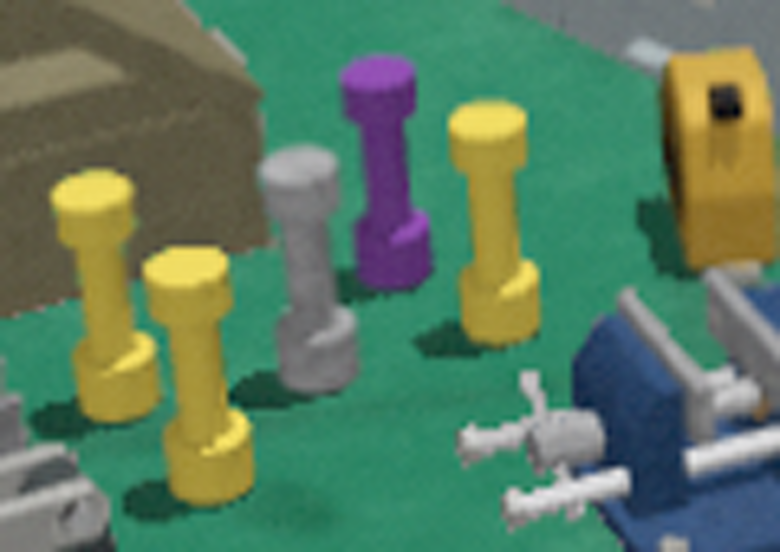

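```bash
python3 - <<'E'
from h import *
def bc(u,v):return 119.5+ (u+.5)/7, 129.5+(v+.5)/7
print("gauge top",pix2w("top",*bc(370,246),.083),"side",pix2w("side",129.5+302/6.5,189.5+163/6.5,.083))
for p in((163,155),(152,370),(595,286),(572,98)): print(pix2w("top",*bc(*p),.083))
print("blue side",pix2w("side",325,231,.012),"cab", pix2w("side",298,127,.25),pix2w("top",285,158,0),pix2w("side",263,205,0))
for z in(.15,.25,.35):print(z,pix2w("top",375,100,z),pix2w("top",280,80,z),pix2w("side",263,135,z))
print("tray side",pix2w("side",370,190,.036))
E
```

```text
gauge top [0.60262025 0.21570421 0.083     ] side [0.59996304 0.21614304 0.083     ]
[0.63235728 0.27870639 0.083     ]
[0.56619012 0.27927358 0.083     ]
[0.58873292 0.14839901 0.083     ]
[0.64726481 0.15609065 0.083     ]
blue side [ 0.42041625 -0.07166505  0.012     ] cab [ 0.50074566 -0.05374168  0.25      ] [ 0.63615232 -0.01995852  0.        ] [ 0.63979526 -0.06404603  0.        ]
0.15 [ 0.70602393 -0.19899134  0.15      ] [ 0.75300114 -0.01279545  0.15      ] [ 0.73935246 -0.14834589  0.15      ]
0.25 [ 0.66120201 -0.1744453   0.25      ] [ 0.70192779 -0.01302719  0.25      ] [0.5083278  0.04103974 0.25      ]
0.35 [ 0.61638009 -0.14989926  0.35      ] [ 0.65085443 -0.01325893  0.35      ] [0.27730313 0.23042537 0.35      ]
tray side [ 0.46679604 -0.29027936  0.036     ]
```

Request:
arm_command --deltas '[[[2.1,4.0,0.5,0,0,0],[2.1,4.0,0.5,0,0,0],[2.1,4.0,0.5,0,0,0],[2.1,4.0,0.5,0,0,0],[2.1,3.5,0,0,0,0],[0,0,0,0,0,0]]]' --gripper -1

```text
t: 0.65
tool_pos: [0.3248, -0.37, 0.2562]
orientation: [-3.082, -0.603, -0.004]
force: [-0.2, 0.1, -0.4]
opening: 0.0576
gripper_force: 0.0
```

```bash
python3 - <<'E'
from h import *
s=cv2.imread("pics/side0.png"); hsv=cv2.cvtColor(s,cv2.COLOR_BGR2HSV)
b=cv2.inRange(hsv,(105,120,40),(130,255,255))
ys,xs=np.nonzero(b[222:240,312:338]); u,v=xs.mean()+312,ys.mean()+222
print("blue side",u,v,len(xs),pix2w("side",u,v,.006),w2pix("side",(.4334,-.082,.006)))
ys,xs=np.nonzero(b[165:212,335:400]); print(xs.min()+335,xs.max()+335,ys.min()+165,ys.max()+165)
for p in((.462,-.244),(.551,-.266),(.525,-.394),(.437,-.37)): print(w2pix("side",(*p,.036)))
E
```

```text
blue side 324.52222222222224 230.54444444444445 90 [ 0.42993695 -0.08024144  0.006     ] [323.99431762 229.76803434]
343 395 179 205
[360.08011163 195.45512033]
[340.51124065 182.61854053]
[377.29187463 173.66067252]
[396.98292764 185.52049582]
```

Request:
arm_command --deltas '[[[1.8,4.1,0,0,0,0],[1.8,4.1,0,0,0,0],[1.8,4.1,0,0,0,0],[1.8,4.1,0,0,0,0],[1.8,4.1,0,0,0,0],[1.8,4.1,0,0,0,0],[0,3.0,0,0,0,0],[0,0,0,0,0,0],[0,0,0,0,0,0],[0,0,0,0,0,0]]]'

```text
t: 1.48
tool_pos: [0.422, -0.1166, 0.2557]
orientation: [3.084, 0.597, -0.0]
force: [0.5, -0.5, -0.7]
opening: 0.0003
gripper_force: 0.0
```

Request:
arm_command --deltas '[[[0.5,1.8,0,0,0,0],[0.5,1.8,0,0,0,0],[0,0,0,0,0,0],[0,0,-2,0,0,0],[0,0,-2.5,0,0,0],[0,0,-2.5,0,0,0],[0,0,-2.5,0,0,0],[0,0,-2.5,0,0,0],[0,0,-2,0,0,0],[0,0,0,0,0,0],[0,0,0,0,0,0],[0,0,0,0,0,0]]]'

```text
t: 2.48
tool_pos: [0.4326, -0.0814, 0.1171]
orientation: [3.084, 0.594, 0.002]
force: [-0.0, -0.0, 0.2]
opening: 0.0003
gripper_force: 0.0
```

```bash
python3 - <<'E'
from h import *
s=monitor.read_state();p=np.array(s["tool_pos"]);print(s["t"],p)
R=cv2.Rodrigues(np.array(s["orientation"]))[0]; m=cam("wrist"); im=eyes.read_camera("wrist")
b=cv2.inRange(cv2.cvtColor(im,cv2.COLOR_BGR2HSV),(105,120,50),(130,255,255))
n,l,st,c=cv2.connectedComponentsWithStats(b)
for i in range(1,n):
    if st[i,4]>150: print(st[i],pix2w("wrist",*c[i],.008))
print(w2pix("wrist",(.432,-.081,.008)),w2pix("wrist",p+R[:,2]*.019))
cv2.imwrite("pics/w1.png",im)
E
```

```text
2.4833 [ 0.43264141 -0.08136335  0.11705242]
[   0   10   93  160 9576] [0.44782869 0.10786817 0.008     ]
[ 265  192   39   40 1227] [ 0.43369133 -0.08367473  0.008     ]
[518 214  42  59 496] [ 0.48275832 -0.28305756  0.008     ]
[280.06230272 212.11484632] [280.22877279 262.13334469]
```

View pics/w1.png

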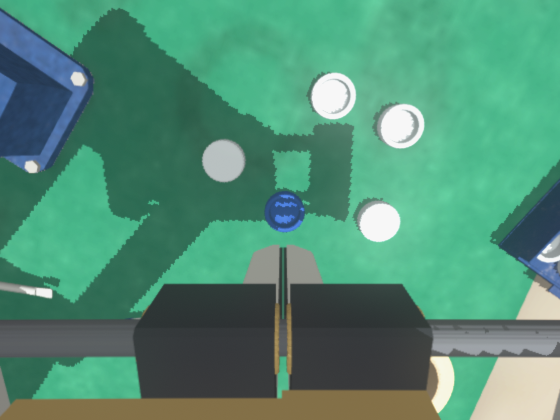

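The wrist view shows the shut fingertips at (280,262), and the blue cap at (285,212) falls where the estimate put it, (0.433, -0.083). I'll go down.

Request:
arm_command --deltas '[[[0.1,-0.1,-1.6,0,0,0],[0,0,-1.6,0,0,0],[0,0,-1.6,0,0,0],[0,0,-1.6,0,0,0],[0,0,0,0,0,0],[0,0,0,0,0,0],[0,0,0,0,0,0],[0,0,0,0,0,0],[0,0,0,0,0,0],[0,0,0,0,0,0],[0,0,0,0,0,0],[0,0,0,0,0,0]]]'

```text
t: 3.53
tool_pos: [0.4333, -0.0813, 0.0521]
orientation: [3.084, 0.596, 0.001]
force: [-0.1, 0.4, 0.1]
opening: 0.0002
gripper_force: 0.0
```

Request:
arm_command --deltas '[[[0,0,0,0,0,0],[0,0,0,0,0,0],[0,0,0,0,0,0],[0,0,0,0,0,0],[0,0,0,0,0,0],[0,0,0,0,0,0],[0,0,0,0,0,0],[0,0,0,0,0,0],[0,0,0,0,0,0],[0,0,0,0,0,0],[0,0,0,0,0,0],[0,0,0,0,0,0]]]'

```text
t: 4.53
tool_pos: [0.4331, -0.0812, 0.0518]
orientation: [-3.085, -0.596, 0.0]
force: [-0.4, -0.1, 0.6]
opening: 0.0004
gripper_force: 0.0
```

Request:
arm_command --deltas '[[[0,0,0,0,0,0],[0,0,0,0,0,0],[0,0,0,0,0,0],[0,0,0,0,0,0],[0,0,0,0,0,0],[0,0,0,0,0,0],[0,0,0,0,0,0],[0,0,0,0,0,0],[0,0,0,0,0,0],[0,0,0,0,0,0],[0,0,0,0,0,0],[0,0,0,0,0,0]]]'

```text
t: 5.53
tool_pos: [0.4331, -0.0812, 0.0518]
orientation: [-3.084, -0.596, 0.0]
force: [1.0, 0.7, -0.1]
opening: 0.0002
gripper_force: 0.0
```

Request:
arm_command --deltas '[[[0,0,2.5,0,0,0],[0,0,2.5,0,0,0],[0,0,2.5,0,0,0],[0,0,2.5,0,0,0],[0,0,2.5,0,0,0],[0,0,2.5,0,0,0],[0,0,2.5,0,0,0],[0,0,2.5,0,0,0],[0,0,0,0,0,0],[0,0,0,0,0,0]]]'

```text
t: 6.37
tool_pos: [0.4341, -0.0815, 0.2535]
orientation: [3.083, 0.596, 0.005]
force: [-0.9, -0.7, -0.3]
opening: 0.001
gripper_force: 0.0
```

Request:
arm_command --deltas '[[[1.5,2.8,0,0,0,0],[1.5,2.8,0,0,0,0],[1.5,2.8,0,0,0,0],[1.5,2.8,0,0,0,0],[1.5,2.8,0,0,0,0],[1.5,2.8,0,0,0,0],[1.5,2.8,0,0,0,0],[1.5,2.8,0,0,0,0],[1.5,2.8,0,0,0,0],[1.5,2.8,0,0,0,0],[0,0,0,0,0,0],[0,0,0,0,0,0]]]'

```text
t: 7.37
tool_pos: [0.5823, 0.1999, 0.2488]
orientation: [3.084, 0.6, -0.007]
force: [-1.5, -0.4, -0.6]
opening: 0.0006
gripper_force: 0.0
```

Request:
arm_command --deltas '[[[1.0,0.8,0,0,0,0],[0.9,0.8,0,0,0,0],[0,0,0,0,0,0],[0,0,-1.5,0,0,0],[0,0,-1.5,0,0,0],[0,0,-1.5,0,0,0],[0,0,-1.5,0,0,0],[0,0,0,0,0,0],[0,0,0,0,0,0],[0,0,0,0,0,0]]]'

```text
t: 8.2
tool_pos: [0.6021, 0.2142, 0.1926]
orientation: [3.085, 0.595, 0.001]
force: [-0.9, -0.1, 0.8]
opening: 0.0007
gripper_force: 0.0
```

```bash
python3 - <<'E'
from h import *
s=monitor.read_state();p=np.array(s["tool_pos"]);print(s["t"],p,w2pix("wrist",(.6015,.216,.083)),w2pix("wrist",p+[0,0,-.019]))
cv2.imwrite("pics/w2.png",eyes.read_camera("wrist"))
E
```

```text
8.2 [0.60210104 0.21416579 0.19263477] [278.61355665 210.53310469] [280.39370904 261.63165586]
```

View pics/w2.png

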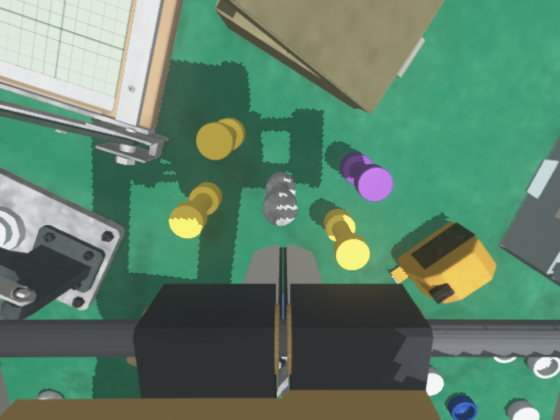

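The wrist view shows the grey gauge's top at (280,208), within 3 px of the prediction (279,211). I'll go down.

Request:
arm_command --deltas '[[[0,0.1,-1.7,0,0,0],[0,0,-1.7,0,0,0],[0,0,-1.7,0,0,0],[0,0,-1.7,0,0,0],[0,0,0,0,0,0],[0,0,0,0,0,0],[0,0,0,0,0,0],[0,0,0,0,0,0],[0,0,0,0,0,0],[0,0,0,0,0,0],[0,0,0,0,0,0],[0,0,0,0,0,0]]]'

```text
t: 9.25
tool_pos: [0.6022, 0.2158, 0.1242]
orientation: [-3.084, -0.596, -0.001]
force: [-0.6, 0.5, 0.2]
opening: 0.0004
gripper_force: 0.0
```

Request:
arm_command --deltas '[[[0,0,0,0,0,0],[0,0,0,0,0,0],[0,0,0,0,0,0],[0,0,0,0,0,0],[0,0,0,0,0,0],[0,0,0,0,0,0],[0,0,0,0,0,0],[0,0,0,0,0,0],[0,0,0,0,0,0],[0,0,0,0,0,0],[0,0,0,0,0,0],[0,0,0,0,0,0]]]'

```text
t: 10.25
tool_pos: [0.6021, 0.2158, 0.1238]
orientation: [-3.085, -0.596, -0.0]
force: [0.2, 0.2, 0.2]
opening: 0.0003
gripper_force: 0.0
```

Request:
arm_command --deltas '[[[0,0,0,0,0,0],[0,0,0,0,0,0],[0,0,0,0,0,0],[0,0,0,0,0,0],[0,0,0,0,0,0],[0,0,0,0,0,0],[0,0,0,0,0,0],[0,0,0,0,0,0],[0,0,0,0,0,0],[0,0,0,0,0,0],[0,0,0,0,0,0],[0,0,0,0,0,0]]]'

```text
t: 11.25
tool_pos: [0.6021, 0.2158, 0.1238]
orientation: [3.085, 0.596, 0.0]
force: [-0.9, 0.1, -0.6]
opening: 0.0004
gripper_force: 0.0
```

Request:
arm_command --deltas '[[[0,0,2,0,0,0],[0,0,2.5,0,0,0],[0,0,2.5,0,0,0],[0,0,2.5,0,0,0],[0,0,2.5,0,0,0],[-2.5,-1,0,0,0,0],[-2.5,-1,0,0,0,0],[-2.5,-1,0,0,0,0],[-2.5,-1,0,0,0,0],[-2.5,-1,0,0,0,0],[-2.5,-1,0,0,0,0],[0,0,0,0,0,0]]]'

```text
t: 12.25
tool_pos: [0.4486, 0.1547, 0.2433]
orientation: [3.084, 0.596, -0.003]
force: [0.2, 0.6, 0.2]
opening: 0.0004
gripper_force: 0.0
```

Request:
arm_command --deltas '[[[0,-2.5,0,0,0,0],[0,-2.5,0,0,0,0],[0,-2.5,0,0,0,0],[0,-2.5,0,0,0,0],[0,-2.5,0,0,0,0],[0,-2.5,0,0,0,0],[0,-2.5,0,0,0,0],[0,-2.5,0,0,0,0],[0,-2.5,0,0,0,0],[0,-2.5,0,0,0,0],[0,-2.5,0,0,0,0],[0,-2.5,0,0,0,0]]]'

```text
t: 13.25
tool_pos: [0.4524, -0.1456, 0.2441]
orientation: [3.084, 0.596, 0.001]
force: [0.7, -0.7, -0.3]
opening: 0.0008
gripper_force: 0.0
```

Request:
arm_command --deltas '[[[0,-2.5,0,0,0,0],[0,-2.5,0,0,0,0],[0,-2.5,0,0,0,0],[0,-2.5,0,0,0,0],[0,-2.5,0,0,0,0],[0,-2.5,0,0,0,0],[0,-1.5,0,0,0,0],[0,0,0,0,0,0],[0,0,0,0,0,0],[0,0,0,0,0,0]]]'

```text
t: 14.08
tool_pos: [0.4523, -0.3084, 0.2437]
orientation: [-3.084, -0.596, -0.0]
force: [-0.2, 0.3, -0.7]
opening: 0.0003
gripper_force: 0.0
```

Request:
arm_command --deltas '[[[2.1,-0.5,0,0,0,0],[2.0,-0.5,0,0,0,0],[0,0,0,0,0,0],[0,0,-2.0,0,0,0],[0,0,-2.0,0,0,0],[0,0,-2.0,0,0,0],[0,0,-2.0,0,0,0],[0,0,-2.0,0,0,0],[0,0,0,0,0,0],[0,0,0,0,0,0],[0,0,0,0,0,0]]]'

```text
t: 15.0
tool_pos: [0.4936, -0.319, 0.1453]
orientation: [3.083, 0.597, 0.001]
force: [-0.2, -0.4, -0.1]
opening: 0.0004
gripper_force: 0.0
```

```bash
python3 - <<'E'
from h import *
s=monitor.read_state();p=np.array(s["tool_pos"]);print(s["t"],p,w2pix("wrist",(.494,-.318,.036)),w2pix("wrist",(p[0],p[1],.036)))
cv2.imwrite("pics/w3.png",eyes.read_camera("wrist"))
E
```

```text
15.0 [ 0.49360055 -0.31895842  0.14527782] [280.03637587 209.95069266] [281.00668971 210.86356049]
```

View pics/w3.png

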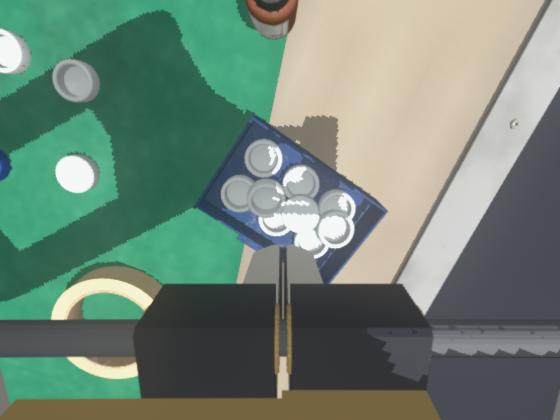

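The wrist view shows the tray centred at about (291,208), against the aim at (281,211), well inside tolerance. The bottle at (272,10) is clear, so I'll go down.

Request:
arm_command --deltas '[[[0,-0.2,-1.6,0,0,0],[0,-0.2,-1.6,0,0,0],[0,0,-1.6,0,0,0],[0,0,-1.6,0,0,0],[0,0,0,0,0,0],[0,0,0,0,0,0],[0,0,0,0,0,0],[0,0,0,0,0,0],[0,0,0,0,0,0],[0,0,0,0,0,0],[0,0,0,0,0,0],[0,0,0,0,0,0]]]'

```text
t: 16.05
tool_pos: [0.4932, -0.3233, 0.0801]
orientation: [3.084, 0.596, 0.0]
force: [-0.2, -0.4, -0.3]
opening: 0.0003
gripper_force: 0.0
```

Request:
arm_command --deltas '[[[0,0,0,0,0,0],[0,0,0,0,0,0],[0,0,0,0,0,0],[0,0,0,0,0,0],[0,0,0,0,0,0],[0,0,0,0,0,0],[0,0,0,0,0,0],[0,0,0,0,0,0],[0,0,0,0,0,0],[0,0,0,0,0,0],[0,0,0,0,0,0],[0,0,0,0,0,0]]]'

```text
t: 17.05
tool_pos: [0.4931, -0.3232, 0.0798]
orientation: [-3.084, -0.596, 0.0]
force: [0.3, -0.8, -0.7]
opening: 0.0005
gripper_force: 0.0
```

Request:
arm_command --deltas '[[[0,0,0,0,0,0],[0,0,0,0,0,0],[0,0,0,0,0,0],[0,0,0,0,0,0],[0,0,0,0,0,0],[0,0,0,0,0,0],[0,0,0,0,0,0],[0,0,0,0,0,0],[0,0,0,0,0,0],[0,0,0,0,0,0],[0,0,0,0,0,0],[0,0,0,0,0,0]]]'

```text
t: 18.05
tool_pos: [0.4931, -0.3232, 0.0798]
orientation: [-3.084, -0.596, -0.0]
force: [0.7, -0.2, 0.8]
opening: 0.0004
gripper_force: 0.0
```

Request:
arm_command --deltas '[[[0,0,2,0,0,0],[0,0,2.5,0,0,0],[0,0,2.5,0,0,0],[0,0,2.5,0,0,0],[0,0,2.5,0,0,0],[0,0,2.5,0,0,0],[0,0,2.5,0,0,0],[0,0,2,0,0,0],[0,0,0,0,0,0],[0,0,0,0,0,0],[0,0,0,0,0,0],[0,0,0,0,0,0]]]'

```text
t: 19.05
tool_pos: [0.4924, -0.3227, 0.2678]
orientation: [-3.082, -0.596, 0.003]
force: [1.7, -0.6, -0.0]
opening: 0.0008
gripper_force: 0.0
```

```bash
python3 -c "
from h import *
print(ticket.close_job())"
```

```text
the job is handed in; nothing more can be done
None
```

I pointed at the blue cap, the gauge and the tray in that order, about 2 cm above each for over two seconds, then raised the hand to 0.27 m and handed the job in; nothing appeared to be touched, but no verdict was returned.

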